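# Put loose descaling tablets back in the childproof tub

## Task

The descaling tablets lying loose under the glass in the low spice cabinet must go back into their childproof tub: press down the hook in the recess of the sliding glass door and slide it open, press down the tub's cap while turning it open, and put every tablet in the tub. Then press and turn the cap back on until it locks and springs up again, and slide the cabinet door fully shut so that its hook catches. Do not disturb the bowl, the pot or the salt cellar.

Things in the scene. Friction and masses are not known exactly. Their poses are not given: they have to be found in the camera images.
- cabinet: low pine spice cabinet, fixed, 240 x 470 x 80 mm (its x, y, z); origin: centre of its underside. The -y half lies under a fixed glass pane and is not used, the +y half under the sliding glass door. Its side walls rise to 80 mm, the partition between the halves (y 0.006 to 0.018) to 54 mm
- floor_c (a point): centre of the green floor under the sliding door, 12 mm above the worktop, 99 mm towards the cabinet's +y from its origin. This floor is 216 mm (x) by 162 mm (y). With the door fully open, all above it is clear but for the last 12 mm at the +y end, where a steel strike bar runs along x, 56 to 68 mm above the worktop
- door (a joint): sliding glass door, m: 0 shut, grows as it slides towards the cabinet's -y, to 0.205 fully open; friction about 1.5 N, stays where it is left
- hook (a joint): sprung hook on the door, m pressed down: 0 up, 0.010 at the stop. Its barb locks the shut door behind the strike bar: press it at least 0.0075 (7 N; 8 N at the stop) and keep it down for the first 30 mm of sliding. As the door is slid shut (push of about 9 N near the end) a ramp forces the barb down and it springs up behind the bar by itself, unless the pad is held down
- hook_pad (a point): centre of the upper face of the hook's grey pad, to be pressed with closed fingertips. It is the bottom of a recess in the door's end, open above, 40 mm (cabinet x) by 48 mm (y), whose wooden rim stands 12 mm above the pad. Rim and pad travel with the door (pad at cabinet x 0, y 0.192 when shut); fingertips in the recess push the rim to slide the door either way
- tub: white childproof tub, fixed, body 92 mm across, neck 72 mm, 89 mm high to the rim, mouth 66 mm across, inner floor 4 mm up; origin: centre of its underside, z up. Two vertical ribs on its sides mark its x axis (both ways alike)
- collar (a joint): grey sprung collar round the tub's neck that pushes the cap up: m pressed down, 0 with the cap off or locked (10 N), 0.009 with the cap pressed to its stop (15 N). To open: press the cap 7 to 9 mm down and, while pressed, turn it anticlockwise seen from above by at least 40 degrees (up to 120 is free), then lift it straight off
- cap_c (a point): centre of the grip bar on the loose white cap, 90 g. Cap: 95 mm across, skirt 22 mm high, flat top 6 mm thick; on it the bar, 70 (x) by 22 (y) by 26 mm high. This point is 13 mm above the flat top, 41 mm above the skirt's lower edge. Locked on, the bar lies along the tub's x axis (half a turn is the same) and this point is 117 mm above the tub's underside
- tub_mouth (a point): centre of the tub's mouth, at the rim. To close the tub: set the cap on level with the bar turned 40 to 120 degrees anticlockwise from the tub's x axis, press it down to 7 to 9 mm below the locked height (9 mm is its stop), turn clockwise until the bar lies along the tub's x axis (a stop), and let it spring up
- tab0_c (a point): one white pressed descaling tablet, a block 36 x 26 x 15 mm (its x, y, z), 22 g; this point is its centre. It starts lying flat on the cabinet's green floor under the closed sliding door; some of the four tablets are absent in some runs
- tab1_c (a point): one white pressed descaling tablet, a block 36 x 26 x 15 mm (its x, y, z), 22 g; this point is its centre. It starts lying flat on the cabinet's green floor under the closed sliding door; some of the four tablets are absent in some runs
- tab2_c (a point): one white pressed descaling tablet, a block 36 x 26 x 15 mm (its x, y, z), 22 g; this point is its centre. It starts lying flat on the cabinet's green floor under the closed sliding door; some of the four tablets are absent in some runs
- tab3_c (a point): one white pressed descaling tablet, a block 36 x 26 x 15 mm (its x, y, z), 22 g; this point is its centre. It starts lying flat on the cabinet's green floor under the closed sliding door; some of the four tablets are absent in some runs
- bowl: grey soapstone bowl, 110 mm across, 50 mm high, bystander; origin: centre of its underside
- pot: lidded hexagonal terracotta pot, 96 mm across, 95 mm high, bystander; origin: centre of its underside
- cellar: polished steel salt cellar, 56 mm across, 58 mm high, bystander; origin: centre of its underside
Not all that is in view belongs to the job. Leave any orange or yellow look-alike of the part that bears cap_c alone.

How it is judged:
By the outcome, as a careful person would: the job done as asked, in the order asked, and still so for the second after the job is handed in, with the robot touching nothing.
Of tab0, tab1, tab2, tab3 only 2 to 4 are there at a start; the rules pass over those that are not, and their reading is None.
At some moment in a run one of tab0, tab1, tab2, tab3 may be knocked a few centimetres aside while the robot is not near it.
It also fails if it takes over 210 s, if anything falls off the work surface, if the arm or the gripper's body presses on something with over 40 N, if the wrist force passes 120 N, or if a joint passes its speed limit or range.

## Robot

A 6-joint arm with a two-finger parallel gripper is mounted at the origin on the work surface. World frame = base frame: x ahead of the robot, y to its left, z up, the work surface at z = 0. Lengths are in m, angles in rad, forces in N, time in s.
With the tool pointing down it reaches from about 0.2 to 0.875 m from the base axis. Payload 3.4 kg.
Tool frame: the origin (TCP) lies between the finger pads; the fingertips stand 22 mm ahead of it and the grasp point (between the pads) lies 3 mm ahead of it; z points along the fingers, y is the line along which they close (so a half turn about z gives the same grasp; the last joint's range is limited). The gripper opens to 94 mm and grips with 3 to 60 N. Pads are 16 mm wide; open, the fingers measure 119 mm over their backs; the gripper's body (75 mm by 177 mm) begins 78 mm behind the grasp point.
Start: joints at [-1.327, 0.276, 1.505, -0, 1.361, -0.121], TCP at [0.205, -0.537, 0.227] pointing down, gripper open.
Joint ranges: [-2.89, 2.89], [-0.75, 2.08], [0.22, 2.7], [-1.18, 4.32], [0.11, 2.71], [-2.7, 2.7]. Speed limits (rad/s): [2.57, 2.57, 3.14, 3.14, 3.14, 3.14].

## Interface

Orientations are given as a unit quaternion [w, x, y, z].
In Python, from bench import * gives the robot as it stands.
- The arm moves only by the shell command python3 -m jog 'ROWS' [OPENING]. ROWS is JSON, a list of rows, each a list of 6 numbers: the shift along the world's x, y, z in mm, then the turn, a rotation vector about the world's x, y, z in degrees. A call has 1 to 12 rows; each row shifts and turns the commanded pose from where the row before left it; what a row does not reach is not made up. A row lasts 1/10 s, in which the tool goes at most 50 mm and 8.59 degrees, less where a joint would pass 70% of its speed; a pose out of reach is approached as far as the arm can. A call is refused whole if a number of a shift passes 50 or a number of a turn 8.59, either way. A call with a gripper value outside its range is refused whole. OPENING is the finger opening in mm, from 0 to 94, set as the call begins (- or left out, the last holds). The fingers move at their own pace and stop on an object; the grip force is fixed at half the most. Time passes only in rows, so rows that do not move let the fingers close. It gives the time, the measured TCP pose, the force, the opening and the grip force at its end, in the units of the state.
- sense(): the state, without advancing time (a new reading comes with each control period).
- get_image(name): name is "side" or "top" or "wrist"; returns a dict with "color" (480x640x3 uint8, blue, green, red), "fx", "fy", "cx", "cy" (pixels), "dist_coeffs" ([k1, k2, p1, p2, k3] as OpenCV has them; the pictures are not rectified), "world_from_camera" (4x4, takes a point from camera to world coordinates). Camera axes: x right, y up, looking along -z (the intrinsics and any distortion apply to the point x, -y, -z); pixel columns grow to the right and rows downward; lengths in m; the calibration is good to about 2 mm. A picture is of the moment at which its call begins. There is no depth.
- close_job(): hands the job in; it is judged then, once.
Trained networks look in a picture, given as the dict that the camera call returned (one of the last four; its "shot" number tells which), for a name from the list of things; names that differ only in an ending like _2 or _b are one class to them, and where a whole thing is asked for, a point or a joint stands for the part that bears it (a point fixed in the world has none). Each returns a list of dicts, best first, with "confidence" (0 to 1); they miss things now and then, are a little off and sometimes report something else, mostly with a low value. They report only what shows in the picture. A call takes as long as a camera call. They do not tell look-alikes from the thing itself.
- spot_in(picture, name): "position" ([x, y, z] in m, in the coordinates of the camera as it stood for that picture, good to about 4 mm: the middle of the surface that is visible of it).
The state is a dict: "t": time; "joints": joint angles; "joint_vel": joint speeds; "joint_torque": joint torques, N m; "position": TCP position; "ee_rot": TCP orientation; "force": force on the tool from outside, world axes, zero at the start; "torque": the same for the moment, N m; "width": finger opening in m; "finger_force": force on a finger pad.
Only numpy, scipy, OpenCV 4.12 (cv2) and the standard library are available. Lean on these libraries where they do the work, as an engineer would, in place of code of your own. Each camera call takes 0.05 s, during which the arm holds its last target. There are 200 camera calls.

## Working session

There is one attempt and no reset: what is moved stays moved. The work goes in short steps, Python scripts to look and compute and a shell command to move; the robot and the scene stay as the last step left them, time stands still between calls to the robot, and variables do not carry over. Pictures are saved under pics/ and viewed, at most 14 in all, crops included, and the job is handed in when it is done.

```bash
mkdir -p pics; ls; cat > h.py <<'E'
from bench import *
import numpy as np, cv2
from scipy.spatial.transform import Rotation as R
def snap(cam,fn=None):
    p=get_image(cam)
    if fn: cv2.imwrite('pics/'+fn,p['color'])
    return p
def world(p,c):
    return (np.array(p['world_from_camera'])@np.r_[c,1])[:3]
def find(p,n,k=6,mc=.2):
    for d in spot_in(p,n)[:k]:
        if d['confidence']>=mc: print(n,np.round(world(p,d['position'])*1000).astype(int),px(p,world(p,d['position'])),round(d['confidence'],2))
def K(p): return np.array([[p['fx'],0,p['cx']],[0,p['fy'],p['cy']],[0,0,1.]]),np.array(p['dist_coeffs'],float)
def px(p,w):
    M=np.linalg.inv(np.array(p['world_from_camera'])); c=M@np.r_[w,1]; k,d=K(p)
    q,_=cv2.projectPoints(np.array([[c[0],-c[1],-c[2]]]),np.zeros(3),np.zeros(3),k,d); return np.round(q.ravel()).astype(int).tolist()
def plane(p,uv,z):
    k,d=K(p); q=cv2.undistortPoints(np.array([[uv]],float),k,d).ravel()
    M=np.array(p['world_from_camera']); r=M[:3,:3]@np.array([q[0],-q[1],-1]); o=M[:3,3]
    return (o+r*(z-o[2])/r[2])
def st():
    s=sense(); print('t',round(s['t'],2),'pos',np.round(np.array(s['position'])*1000,1),'rv',np.round(np.degrees(R.from_quat(np.roll(s['ee_rot'],-1)).as_matrix()[:2,1]/57.3*100),2),'F',np.round(s['force'],1),'w',round(s['width']*1000,1),s['finger_force'],'j',np.round(s['joints'],2))
E
python3 - <<'E'
from h import *
st()
for c in ('top','side'):
    p=snap(c,c+'0.png'); print(c,np.round(p['world_from_camera'],2).tolist())
    for n in ['cabinet','hook_pad','tub','collar','cap_c','tab0_c','bowl','pot','cellar','door']: find(p,n)
E
```

```text
pics
t 0.0 pos [ 205.  -536.6  226.6] rv [ 35.68 -93.41] F [ 0.  -0.8  0.6] w 94.2 0.0 j [-1.33  0.28  1.51 -0.    1.36 -0.12]
top [[-0.05, 0.97, -0.23, 0.35], [-1.0, -0.05, 0.01, 0.15], [-0.0, 0.23, 0.97, 0.9], [0.0, 0.0, 0.0, 1.0]]
cabinet [ 565 -163   71] [477, 217] 0.93
cabinet [586  16  82] [386, 209] 0.61
hook_pad [586  17  80] [386, 209] 0.9
tub [445 248  34] [272, 290] 0.63
tub [574 -71  77] [431, 213] 0.31
cap_c [482 273 107] [253, 267] 0.87
cap_c [334 245  29] [275, 348] 0.67
cap_c [242 398  29] [197, 401] 0.6
cap_c [333  93  31] [354, 344] 0.57
bowl [700 443  25] [178, 176] 0.91
pot [517 442  77] [168, 255] 0.66
cellar [767 122  49] [327, 134] 0.77
cellar [ 566 -163   69] [476, 216] 0.34
door [574 -72  76] [432, 214] 0.92
door [ 563 -165   75] [478, 217] 0.6
side [[-0.95, 0.19, -0.25, 0.25], [-0.31, -0.63, 0.71, 0.88], [-0.02, 0.76, 0.65, 0.78], [0.0, 0.0, 0.0, 1.0]]
cabinet [562 -76  63] [327, 193] 0.93
tub [471 318  41] [308, 336] 0.64
cap_c [329 263  28] [393, 337] 0.96
cap_c [373 422  32] [344, 402] 0.89
cap_c [236 418  29] [429, 423] 0.73
cap_c [592   7  81] [302, 205] 0.61
cap_c [332 109  26] [409, 280] 0.59
cap_c [476 294 101] [309, 303] 0.58
bowl [704 426  31] [163, 353] 0.81
bowl [563 -78  65] [326, 192] 0.64
pot [510 468  75] [251, 388] 0.68
cellar [764 141  38] [206, 243] 0.69
cellar [470 317  41] [308, 336] 0.61
door [575 -50  75] [318, 194] 0.86
door [591   8  80] [302, 206] 0.43
```

```bash
ls pics
```

```text
side0.png
top0.png
```

View pics/top0.png

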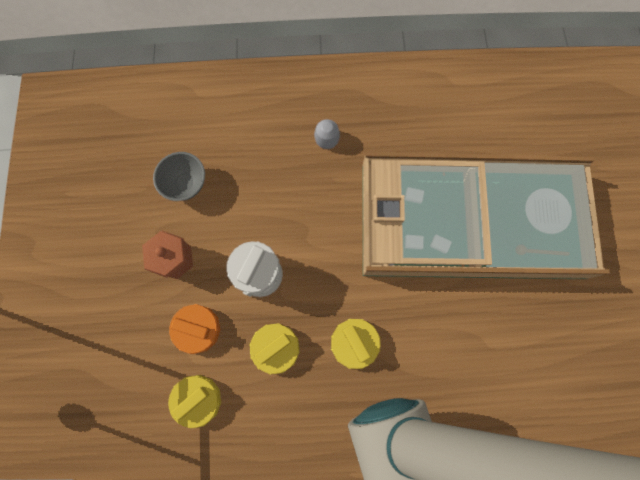

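View pics/side0.png

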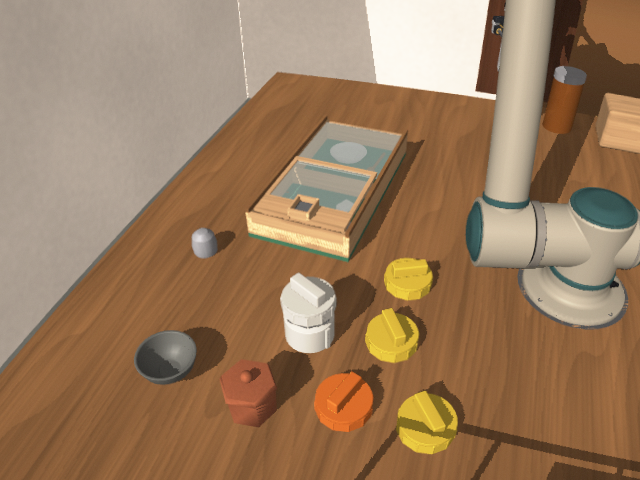

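The white cap on the tub shows at top px (254,267). The look-alikes are yellow at (275,348), (356,344) and (195,401), and orange at (194,329). The white one, sitting on the tub with a grey collar, is the one meant. Three tablets show under the glass at (414,195), (414,242) and (441,243). Next I confirm this in an enlarged crop.

```bash
python3 - <<'E'
import cv2,numpy as np
i=cv2.imread('pics/top0.png')
a=cv2.resize(i[230:310,215:295],(400,400),interpolation=cv2.INTER_CUBIC)
b=cv2.resize(i[150:290,355:495],(400,400),interpolation=cv2.INTER_CUBIC)
cv2.imwrite('pics/crop1.png',np.hstack([a,b]))
E
```

```text
(no output)
```

View pics/crop1.png

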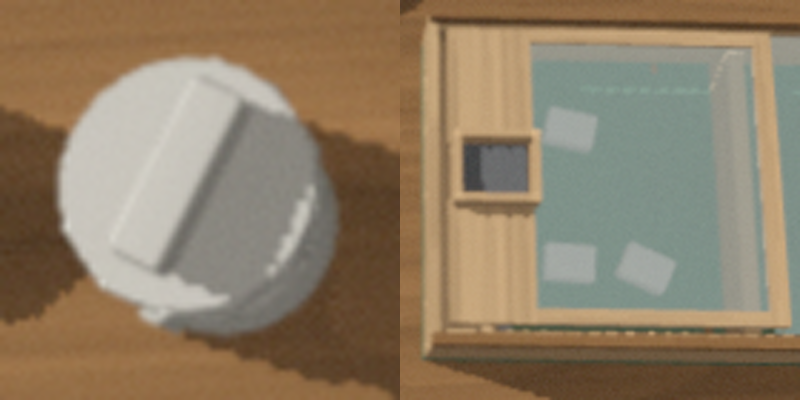

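```bash
python3 - <<'E'
from h import *
p=snap('top')
f=lambda u,v:((u/5)+215,(v/5)+230)
g=lambda u,v:(u/2.857+355,v/2.857+150)
c=[plane(p,f(*q),.130)[:2]*1000 for q in [(195,77),(243,98),(158,272),(110,243)]]
c=np.array(c);print('bar',c.round(0).tolist(),c.mean(0).round(1)); v=(c[0]+c[1]-c[2]-c[3]); print('ang',np.degrees(np.arctan2(v[1],v[0])))
for n,q,z in [('recTL',(463,140),.08),('recTR',(530,140),.08),('recBR',(530,192),.08),('recBL',(463,192),.08),('cTL',(430,20),.08),('cBL',(425,345),.08)]:
    print(n,(plane(p,g(*q),z)*1000).round(0))
for q in [(570,130),(570,263),(646,268)]: print('tab',(plane(p,g(*q),.027)*1000).round(0))
# long cabinet edges in full image
for q in [(367,159),(592,161),(366,268),(605,267)]: print('edge',q,(plane(p,q,.08)*1000).round(0))
E
```

```text
bar [[517.0, 268.0], [508.0, 250.0], [447.0, 282.0], [458.0, 299.0]] [482.4 274.6]
ang -27.592092048060938
recTL [ 595. -245.   80.]
recTR [ 592. -293.   80.]
recBR [ 555. -287.   80.]
recBL [ 557. -240.   80.]
cTL [ 684. -236.   80.]
cBL [ 454. -198.   80.]
tab [ 615. -354.   27.]
tab [ 514. -336.   27.]
tab [ 508. -392.   27.]
edge (367, 159) [693.  46.  80.]
edge (592, 161) [ 668. -416.   80.]
edge (366, 268) [473.  64.  80.]
edge (605, 267) [ 450. -399.   80.]
```

```bash
python3 - <<'E'
from h import *
p=snap('top')
g=lambda u,v:((u-400)/2.857+355,v/2.857+150)
for n,q,z in [('recTL',(463,140),.08),('recTR',(530,140),.08),('recBR',(530,192),.08),('recBL',(463,192),.08),('oTL',(456,131),.08),('oTR',(540,131),.08),('oBL',(456,203),.08),('oBR',(541,207),.08),('cTL',(430,20),.08),('cBL',(425,345),.08)]:
    print(n,(plane(p,g(*q),z)*1000).round(0))
for q in [(570,130),(570,263),(646,268)]: print('tab',(plane(p,g(*q),.027)*1000).round(0))
a=np.array([0.9986,-.053]);print(R.from_quat(np.roll(sense()['ee_rot'],-1)).as_matrix().round(3).tolist())
E
```

```text
recTL [608.  33.  80.]
recTR [606. -13.  80.]
recBR [569. -10.  80.]
recBL [571.  36.  80.]
oTL [615.  37.  80.]
oTR [612. -21.  80.]
oBL [564.  41.  80.]
oBR [558. -17.  80.]
cTL [698.  49.  80.]
cBL [468.  69.  80.]
tab [629. -54.  27.]
tab [529. -44.  27.]
tab [523. -98.  27.]
[[0.934, 0.357, 0.0], [0.357, -0.934, -0.0], [0.0, 0.0, -1.0]]
```

```bash
python3 -m jog '[[32,45,0,0,0,5.5],[32,45,0,0,0,5.5],[32,45,0,0,0,5.5],[32,45,0,0,0,5.5],[32,45,0,0,0,5.5],[32,45,0,0,0,5.5],[32,45,0,0,0,5.5],[32,45,0,0,0,5.5],[32,45,0,0,0,5.5],[32,45,0,0,0,5.5],[32,50,0,0,0,5.5],[31,50,0,0,0,5.5]]' 0; python3 - <<'E'
from h import *
st(); p=snap('wrist','w1.png'); print(np.round(p['world_from_camera'],2).tolist())
for n in ['hook_pad','tab0_c','door','cabinet']: find(p,n)
E
```

```text
t: 2.4
position: [0.5492, -0.0432, 0.2277]
ee_rot: [0.0, 0.725, 0.689, 0.0]
force: [0.6, -0.7, 0.3]
width: 0.002
finger_force: 0.0
t 2.4 pos [549.2 -43.2 227.7] rv [99.87 -5.  ] F [ 0.6 -0.7  0.3] w 2.0 0.0 j [-0.2   0.24  1.56 -0.    1.35 -0.15]
[[1.0, 0.05, 0.01, 0.55], [-0.05, 0.96, 0.26, 0.03], [0.0, -0.26, 0.97, 0.38], [0.0, 0.0, 0.0, 1.0]]
hook_pad [586  12  84] [364, 160] 0.94
door [589 -37  79] [368, 225] 0.62
cabinet [591 -31  77] [371, 216] 0.97
```

View pics/w1.png

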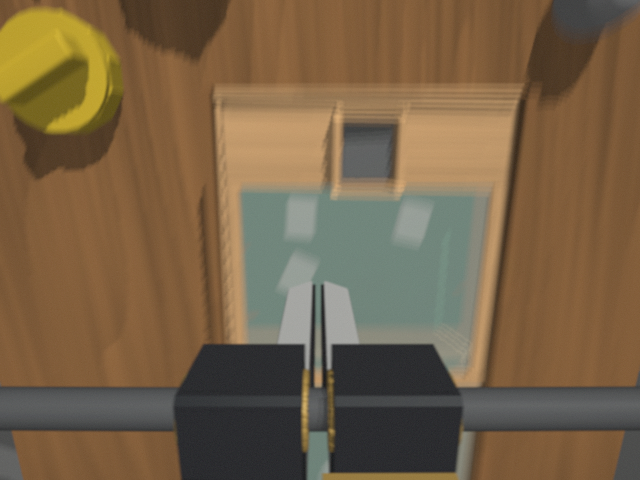

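The wrist view (blurred while moving) shows the recess at about (368,150), with three tablets at (302,217), (413,221) and (298,270).

```bash
python3 -m jog '[[19,20,0,0,0,1],[19,20,0,0,0,1],[0,0,0,0,0,0],[0,0,0,0,0,0],[0,0,0,0,0,0]]'; python3 - <<'E'
from h import *
st(); p=snap('wrist','w2.png')
find(p,'hook_pad')
E
```

```text
t: 3.15
position: [0.5851, -0.0067, 0.2275]
ee_rot: [-0.0, 0.715, 0.7, -0.001]
force: [-0.6, -0.3, 0.5]
width: 0.0009
finger_force: 0.0
t 3.15 pos [585.1  -6.7 227.5] rv [99.97 -2.13] F [-0.6 -0.3  0.5] w 0.9 0.0 j [-0.13  0.29  1.48 -0.    1.37 -0.11]
hook_pad [586  11  82] [318, 213] 0.64
```

View pics/w2.png

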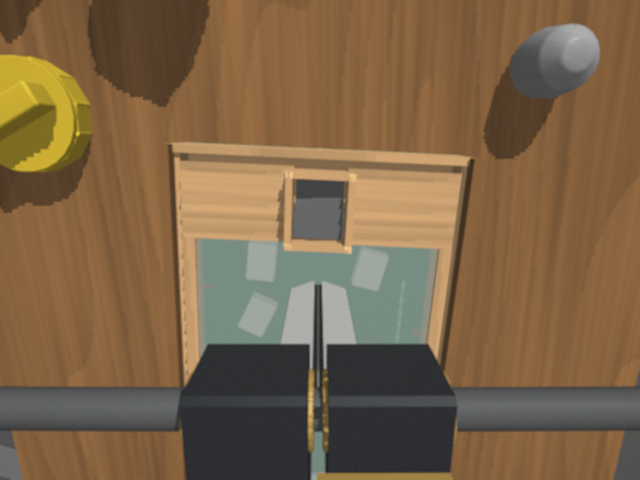

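```bash
python3 - <<'E'
from h import *
p=snap('wrist')
for z in (.076,.080,.084,.088,.092):
    c=np.array([plane(p,q,z)[:2]*1000 for q in [(293,178),(347,178),(345,242),(292,240)]]);o=np.array([plane(p,q,z)[:2]*1000 for q in [(285,169),(355,175),(350,251),(284,249)]]); print(z,c.mean(0).round(1),o.mean(0).round(1),np.linalg.norm(c[0]-c[1]).round(1),np.linalg.norm(c[1]-c[2]).round(1),np.linalg.norm(o[0]-o[1]).round(1))
a,b=[plane(p,q,.08)[:2]*1000 for q in [(171,144),(470,157)]]; print(a,b,np.linalg.norm(a-b),(a+b)/2,np.degrees(np.arctan2(*(b-a)[::-1])))
for q in [(262,262),(370,269),(258,315)]: print(plane(p,q,.027)*1000)
E
```

```text
0.076 [587.7  12.3] [587.1  10.9] 40.5 49.6 52.4
0.08 [587.7  13. ] [587.1  11.6] 39.9 48.9 51.8
0.084 [587.7  13.7] [587.1  12.3] 39.4 48.3 51.1
0.088 [587.7  14.4] [587.1  13.1] 38.9 47.7 50.4
0.092 [587.7  15.2] [587.1  13.8] 38.4 47.0 49.7
[481.17435932  63.74949198] [698.61212654  50.14747704] 217.86279495688754 [589.89324293  56.94848451] -3.579524659633426
[534.34793989 -43.69967801  27.        ]
[633.38046396 -52.44661964  27.        ]
[527.60613801 -96.34165116  27.        ]
```

```bash
python3 -m jog '[[1,10,-30,0,0,-1],[1,9,-30,0,0,0],[0,0,-30,0,0,0],[0,0,-30,0,0,0],[0,0,0,0,0,0],[0,0,-6,0,0,0],[0,0,0,0,0,0]]'; python3 -m jog '[[0,0,-4,0,0,0],[0,0,0,0,0,0]]'; python3 -m jog '[[0,0,-4,0,0,0],[0,0,0,0,0,0]]'
```

```text
t: 4.0
position: [0.5883, 0.0135, 0.1027]
ee_rot: [0.0, 0.72, 0.694, 0.0]
force: [-1.4, 0.0, 3.6]
width: 0.0003
finger_force: 1.6
t: 4.2
position: [0.5887, 0.0136, 0.0986]
ee_rot: [0.001, 0.72, 0.694, 0.0]
force: [-2.3, 0.1, 4.8]
width: 0.0006
finger_force: 2.6
t: 4.4
position: [0.5887, 0.0136, 0.0946]
ee_rot: [0.001, 0.72, 0.694, 0.0]
force: [-1.6, -0.4, 7.5]
width: 0.0005
finger_force: 3.6
```

```bash
python3 -m jog '[[0,0,-2,0,0,0],[0,0,0,0,0,0]]'; python3 -m jog '[[0,-8,0,0,0,0],[0,-8,0,0,0,0],[0,-8,0,0,0,0],[-1,-8,0,0,0,0],[0,0,0,0,0,0]]'
```

```text
t: 4.6
position: [0.5887, 0.0136, 0.0939]
ee_rot: [0.001, 0.72, 0.694, 0.001]
force: [-4.0, -0.7, 11.8]
width: 0.0004
finger_force: 5.7
t: 5.1
position: [0.5867, -0.019, 0.0938]
ee_rot: [0.0, 0.72, 0.694, -0.0]
force: [-5.6, -1.6, 12.7]
width: 0.0004
finger_force: 6.4
```

```bash
python3 -m jog '[[-1,-15,0,0,0,0],[-1,-15,0,0,0,0],[-1,-15,0,0,0,0],[-1,-15,0,0,0,0],[0,0,0,0,0,0]]'; python3 - <<'E'
from h import *
p=snap('top','t2.png'); find(p,'hook_pad')
E
```

```text
t: 5.6
position: [0.5826, -0.0801, 0.0938]
ee_rot: [0.001, 0.72, 0.694, -0.001]
force: [-5.1, -0.3, 13.0]
width: 0.0003
finger_force: 6.5
hook_pad [576 -64  72] [427, 213] 0.56
```

View pics/t2.png

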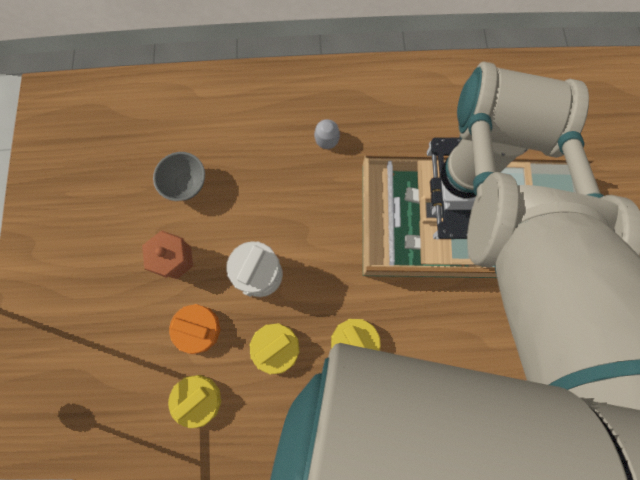

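The door is sliding with the tool: open floor and tablets show at (413,195) and (413,242). I keep going.

```bash
python3 -m jog '[[-1,-15,1,0,0,0],[-1,-15,0,0,0,0],[-1,-15,0,0,0,0],[-1,-15,0,0,0,0],[-1,-15,0,0,0,0],[-1,-15,0,0,0,0],[-1,-15,0,0,0,0],[-1,-15,0,0,0,0],[0,-10,0,0,0,0],[0,0,0,0,0,0]]'; python3 -m jog '[[0,-5,0,0,0,0],[0,-4,0,0,0,0],[0,0,0,0,0,0]]'
```

```text
t: 6.7
position: [0.5759, -0.2055, 0.0941]
ee_rot: [-0.002, 0.721, 0.693, 0.003]
force: [-0.8, 7.9, 9.2]
width: 0.0005
finger_force: 9.1
t: 7.0
position: [0.5759, -0.2059, 0.0943]
ee_rot: [-0.007, 0.722, 0.692, 0.008]
force: [1.4, 26.3, 14.6]
width: 0.0001
finger_force: 18.7
```

```bash
python3 -m jog '[[0,10,0,0,0,0],[0,4,20,0,0,0],[0,0,40,0,0,0],[0,0,45,0,0,0],[0,0,30,0,0,0]]'; python3 -m jog '[[-8,39,0,0,0,5.5],[-8,39,0,0,0,5.5],[-8,39,0,0,0,5.5],[-8,39,0,0,0,5.5],[-8,39,0,0,0,5.5],[-8,39,0,0,0,5.5],[-8,39,0,0,0,5.5],[-8,39,0,0,0,5.5],[-8,39,0,0,0,5.5],[-8,39,0,0,0,5.5],[-8,39,0,0,0,5.5],[0,0,0,0,0,4]]' 60;  python3 -m jog '[[0,0,0,0,0,0],[0,0,0,0,0,0]]';python3 - <<'E'
from h import *
st(); p=snap('wrist','w3.png')
find(p,'cap_c')
E
```

```text
t: 7.5
position: [0.5766, -0.2035, 0.231]
ee_rot: [0.003, 0.72, 0.694, 0.001]
force: [0.1, 0.1, -0.1]
width: 0.0003
finger_force: 0.0
t: 8.7
position: [0.4864, 0.2305, 0.2278]
ee_rot: [0.0, 0.235, 0.972, 0.002]
force: [0.2, -0.7, -0.2]
width: 0.0598
finger_force: 0.0
t: 8.9
position: [0.4875, 0.2259, 0.2276]
ee_rot: [0.0, 0.239, 0.971, 0.0]
force: [-0.5, -0.3, -0.3]
width: 0.0599
finger_force: 0.0
t 8.9 pos [487.5 225.9 227.6] rv [46.45 88.55] F [-0.5 -0.3 -0.3] w 59.9 0.0 j [ 0.3   0.22  1.58 -0.    1.34 -0.78]
cap_c [479 275 106] [376, 200] 0.94
cap_c [398 392  29] [452, 27] 0.83
cap_c [338 100  30] [103, 134] 0.82
cap_c [343 255  30] [266, 47] 0.58
```

View pics/w3.png

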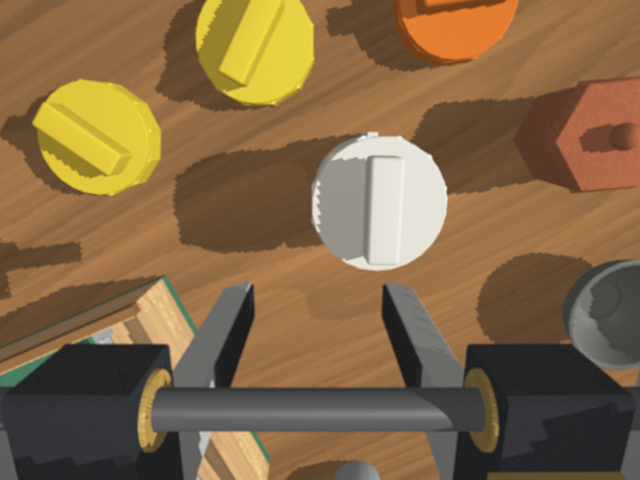

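```bash
python3 - <<'E'
from h import *
p=snap('wrist')
c=np.array([plane(p,q,.130)[:2]*1000 for q in [(371,156),(402,156),(398,265),(366,263)]])
v=c[0]+c[1]-c[2]-c[3];print(c.round(0).tolist(),c.mean(0),np.degrees(np.arctan2(-v[1],-v[0])),np.linalg.norm(v)/2)
# cap flat top circle z=.110
c=np.array([plane(p,q,.104)[:2]*1000 for q in [(312,201),(447,201),(379,134),(379,270)]]);print((c[0]+c[1])/2,(c[2]+c[3])/2)
y=R.from_quat(np.roll(sense()['ee_rot'],-1)).as_matrix()[:2,1]; print(np.degrees(np.arctan2(y[1],y[0])),y)
E
```

```text
[[448.0, 283.0], [457.0, 299.0], [519.0, 268.0], [508.0, 250.0]] [483.01334946 274.89168926] -27.606818729861203 69.11308479951924
[480.92903961 276.88150577] [483.24129186 275.36200856]
62.27782120780363 [0.46518472 0.88521359]
```

```bash
python3 -m jog '[[-2,25,0,0,0,0],[-3,24,0,0,0,0],[0,0,-35,0,0,0],[0,0,-35,0,0,0],[0,0,-22,0,0,0],[0,0,-7,0,0,0],[0,0,0,0,0,0],[0,0,0,0,0,0]]' 60;  python3 -m jog '[[0,0,0,0,0,0],[0,0,0,0,0,0],[0,0,0,0,0,0],[0,0,0,0,0,0],[0,0,0,0,0,0]]' 0; python3 -c "from h import *; st()"
```

```text
t: 9.85
position: [0.4834, 0.2749, 0.1297]
ee_rot: [0.001, 0.239, 0.971, 0.001]
force: [-0.9, 0.5, 0.3]
width: 0.06
finger_force: 0.0
t: 10.35
position: [0.4824, 0.2752, 0.1287]
ee_rot: [0.0, 0.239, 0.971, 0.0]
force: [0.7, 2.0, 0.4]
width: 0.0235
finger_force: 0.9
t 10.35 pos [482.4 275.2 128.7] rv [46.33 88.61] F [0.7 2.  0.4] w 23.5 0.8759618550539017 j [ 0.39  0.32  1.7   0.    1.12 -0.7 ]
```

Gripped. Now I press.

```bash
python3 -m jog '[[0,0,0,0,0,0],[0,0,-3,0,0,0],[0,0,-3,0,0,0],[0,0,-2,0,0,0],[0,0,0,0,0,0]]';  python3 -m jog '[[0,0,-2,0,0,0],[0,0,0,0,0,0]]'; python3 -m jog '[[0,0,-2,0,0,0],[0,0,0,0,0,0]]'
```

```text
t: 10.85
position: [0.4826, 0.2753, 0.1224]
ee_rot: [0.001, 0.239, 0.971, 0.001]
force: [-2.6, 0.2, 13.0]
width: 0.0214
finger_force: 30.0
t: 11.05
position: [0.4826, 0.2753, 0.1207]
ee_rot: [0.001, 0.239, 0.971, 0.001]
force: [-2.5, -0.6, 12.7]
width: 0.0217
finger_force: 30.0
t: 11.25
position: [0.4826, 0.2753, 0.1196]
ee_rot: [0.001, 0.239, 0.971, 0.001]
force: [-4.0, -1.8, 18.8]
width: 0.0221
finger_force: 30.0
```

```bash
python3 -m jog '[[0,0,0,0,0,5],[0,0,0,0,0,8],[0,0,0,0,0,8],[0,0,0,0,0,8],[0,0,0,0,0,8],[0,0,0,0,0,8],[0,0,0,0,0,8],[0,0,0,0,0,8],[0,0,0,0,0,8],[0,0,0,0,0,6],[0,0,0,0,0,0]]'; python3 -c "from h import *; st()";  python3 -m jog '[[0,0,5,0,0,0],[0,0,8,0,0,0],[0,0,15,0,0,0],[0,0,15,0,0,0],[0,0,0,0,0,0]]'; python3 - <<'E'
from h import *
p=snap('side','s3.png'); cv2.imwrite('pics/s3c.png',cv2.resize(p['color'][170:470,130:530],(800,600)))
E
```

```text
t: 12.35
position: [0.4844, 0.2761, 0.1197]
ee_rot: [0.003, -0.403, 0.915, 0.0]
force: [0.0, 1.1, 14.7]
width: 0.0224
finger_force: 30.0
t 12.35 pos [484.4 276.1 119.7] rv [-73.69  67.59] F [ 0.   1.1 14.7] w 22.4 30.009343028068542 j [ 0.39  0.33  1.71  0.    1.09 -2.01]
t: 12.85
position: [0.4832, 0.2752, 0.161]
ee_rot: [0.002, -0.402, 0.916, -0.0]
force: [0.0, -0.1, -1.1]
width: 0.022
finger_force: 30.0
```

View pics/s3c.png

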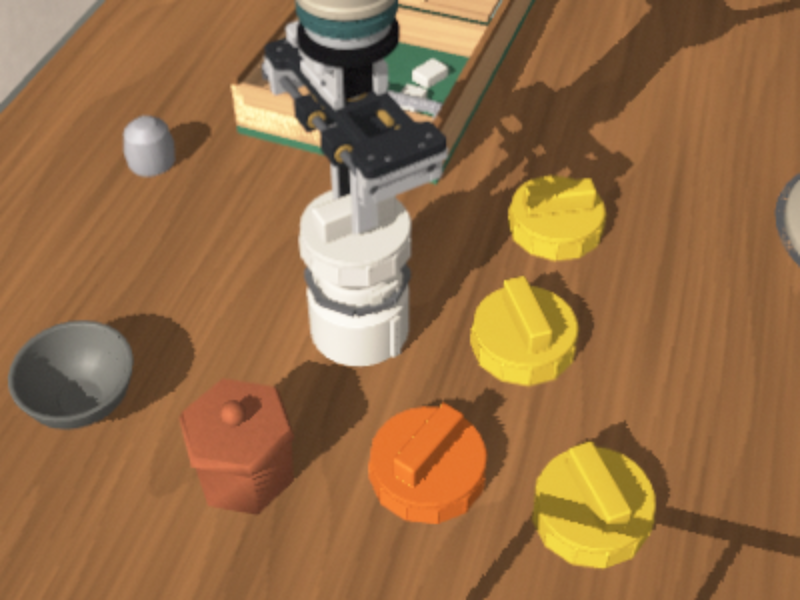

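```bash
python3 -m jog '[[0,0,20,0,0,0],[35,-21,0,0,0,0],[35,-21,0,0,0,0],[35,-21,0,0,0,0],[35,-22,0,0,0,0],[0,0,-40,0,0,0],[0,0,-40,0,0,0],[0,0,-25,0,0,0],[0,0,-10,0,0,0],[0,0,-8,0,0,0],[0,0,-3,0,0,0],[0,0,0,0,0,0]]'; python3 -c "from h import *; st()"
```

```text
t: 14.1
position: [0.6227, 0.1901, 0.0541]
ee_rot: [0.001, -0.402, 0.916, -0.0]
force: [0.6, -0.1, -0.7]
width: 0.022
finger_force: 30.0
t 14.1 pos [622.7 190.1  54.1] rv [-73.62  67.66] F [ 0.6 -0.1 -0.7] w 22.0 29.99715954065323 j [ 0.19  0.52  1.57  0.    1.05 -2.21]
```

```bash
python3 -m jog '[[0,0,-2,0,0,0],[0,0,0,0,0,0]]'; python3 -m jog '[[0,0,0,0,0,0],[0,0,0,0,0,0],[0,0,10,0,0,0],[0,0,40,0,0,0],[0,0,50,0,0,0],[0,0,50,0,0,-8],[-4,-20,25,0,0,-8],[-4,-25,0,0,0,-8.5],[-4,-25,0,0,0,-8.5],[-4,-25,0,0,0,-8.5],[-4,-25,0,0,0,-8.5],[-4,-25,0,0,0,-8.5]]' 80; python3 -m jog '[[-4,-30,0,0,0,-8.5],[-4,-30,0,0,0,-8.5],[-4,-30,0,0,0,-8.5],[-4,-30,0,0,0,-8.5],[-4,-30,0,0,0,-8.5],[-4,-15,0,0,0,-8.5],[0,0,0,0,0,-8.5],[0,0,0,0,0,-8.5],[0,0,0,0,0,-8.5],[0,0,0,0,0,-5],[0,0,0,0,0,0],[0,0,0,0,0,0]]' 60; python3 - <<'E'
from h import *
st(); p=snap('wrist','w4.png')
find(p,'tab0_c'); find(p,'hook_pad')
E
```

```text
t: 14.3
position: [0.6232, 0.1902, 0.0528]
ee_rot: [0.001, -0.402, 0.916, -0.0]
force: [0.8, 0.1, 0.9]
width: 0.0217
finger_force: 30.0
t: 15.5
position: [0.5979, 0.0439, 0.2275]
ee_rot: [0.001, 0.1, 0.995, 0.0]
force: [-0.6, -0.9, 0.0]
width: 0.0801
finger_force: 0.0
t: 16.7
position: [0.5742, -0.1201, 0.227]
ee_rot: [0.0, 0.722, 0.692, 0.0]
force: [0.2, 0.4, 0.2]
width: 0.0601
finger_force: 0.0
t 16.7 pos [ 574.2 -120.1  227. ] rv [99.9  -4.34] F [0.2 0.4 0.2] w 60.1 0.0 j [-0.32  0.29  1.48 -0.    1.37 -0.28]
tab0_c [ 525 -100   32] [259, 202] 0.92
hook_pad [ 572 -192   83] [317, 323] 0.76
```

View pics/w4.png

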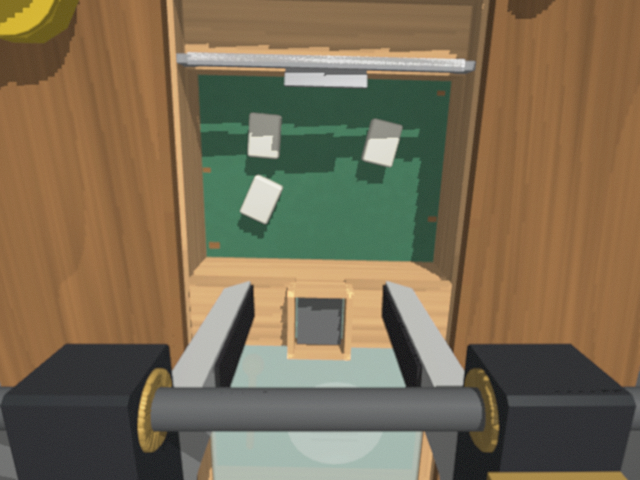

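Three tablets show at (265,136), (382,142) and (261,199). The rest of the floor is bare, and the white strip at (325,80) belongs to the strike bar.

```bash
cat > tabs.py <<'E'
from h import *
def run(T,p):
    s=sense(); y=R.from_quat(np.roll(s['ee_rot'],-1)).as_matrix()[:2,1]; yaw=np.degrees(np.arctan2(y[1],y[0]))
    for q in T:
        c=np.array([plane(p,u,.027)[:2]*1000 for u in q]); a=c[0]+c[1]-c[2]-c[3]; b=c[1]+c[2]-c[0]-c[3]
        ab=np.degrees(np.arctan2(b[1],b[0])); print('ctr',c.mean(0).round(1),'len',(np.linalg.norm(a)/2).round(1),(np.linalg.norm(b)/2).round(1),'short-axis ang',ab.round(1),'dyaw',((ab-yaw+90)%180-90).round(1),'longdir',np.degrees(np.arctan2(a[1],a[0])).round(1),'move',(c.mean(0)-np.array(s['position'])[:2]*1000).round(1))
E
python3 - <<'E'
from tabs import *
run([[(250,113),(281,115),(279,158),(248,156)],[(373,118),(401,125),(391,166),(363,158)],[(261,175),(283,186),(264,223),(240,212)]],snap('wrist'))
E
```

```text
ctr [533.5 -44.6] len 35.2 26.2 short-axis ang -6.1 dyaw -3.6 longdir 82.9 move [-40.7  75.4]
ctr [632.5 -54. ] len 34.1 24.8 short-axis ang -16.9 dyaw -14.4 longdir 75.4 move [58.3 66. ]
ctr [527.1 -98.3] len 37.6 22.1 short-axis ang -28.6 dyaw -26.0 longdir 57.7 move [-47.1  21.8]
```

```bash
python3 -m jog '[[-20,38,0,0,0,-4],[-21,38,0,0,0,0],[0,0,-45,0,0,0],[0,0,-45,0,0,0],[0,0,-45,0,0,0],[0,0,-30,0,0,0],[0,0,-14,0,0,0],[0,0,-7,0,0,0],[0,0,0,0,0,0],[0,0,0,0,0,0]]' 46; python3 -c "from h import *; st()"
```

```text
t: 17.9
position: [0.5341, -0.0443, 0.0413]
ee_rot: [0.001, 0.747, 0.665, 0.001]
force: [0.1, -0.4, -0.7]
width: 0.0461
finger_force: 0.0
t 17.9 pos [534.1 -44.3  41.3] rv [ 99.33 -11.47] F [ 0.1 -0.4 -0.7] w 46.1 0.0 j [-0.21  0.39  1.85  0.    0.9  -0.1 ]
```

```bash
python3 -m jog '[[0,0,-5.5,0,0,0],[0,0,0,0,0,0],[0,0,0,0,0,0]]'; python3 -m jog '[[0,0,0,0,0,0],[0,0,0,0,0,0],[0,0,0,0,0,0],[0,0,0,0,0,0],[0,0,0,0,0,0]]' 0;  python3 -m jog '[[0,0,40,0,0,0],[0,0,45,0,0,0],[0,0,45,0,0,0],[0,0,0,0,0,0]]'; python3 -c "from h import *; st()"
```

```text
t: 18.2
position: [0.5334, -0.0441, 0.0354]
ee_rot: [0.0, 0.747, 0.665, 0.0]
force: [0.1, 0.0, -0.2]
width: 0.0459
finger_force: 0.0
t: 18.7
position: [0.5332, -0.0441, 0.0351]
ee_rot: [0.0, 0.747, 0.665, 0.0]
force: [-0.1, -0.3, 1.2]
width: 0.0255
finger_force: 30.0
t: 19.1
position: [0.5374, -0.0449, 0.1712]
ee_rot: [0.005, 0.747, 0.665, 0.004]
force: [1.6, 0.2, -0.5]
width: 0.0257
finger_force: 30.0
t 19.1 pos [537.4 -44.9 171.2] rv [ 99.32 -11.48] F [ 1.6  0.2 -0.5] w 25.7 29.999904334545135 j [-0.21  0.25  1.68  0.    1.19 -0.1 ]
```

```bash
python3 -m jog '[[-6,40,0,0,0,0],[-6,40,0,0,0,0],[-6,40,0,0,0,0],[-6,40,0,0,0,0],[-7,40,0,0,0,0],[-7,40,0,0,0,0],[-7,40,0,0,0,0],[-6,39,0,0,0,0],[0,0,0,0,0,0],[0,0,0,0,0,0]]'; python3 - <<'E'
from h import *
st(); p=snap('wrist','w5.png')
E
```

```text
t: 20.1
position: [0.4814, 0.2752, 0.1639]
ee_rot: [0.0, 0.746, 0.666, -0.001]
force: [-0.1, 0.1, -0.9]
width: 0.0256
finger_force: 30.0
t 20.1 pos [481.4 275.2 163.9] rv [ 99.36 -11.26] F [-0.1  0.1 -0.9] w 25.6 29.999991059303284 j [ 0.39  0.29  1.65 -0.    1.2   0.51]
```

View pics/w5.png

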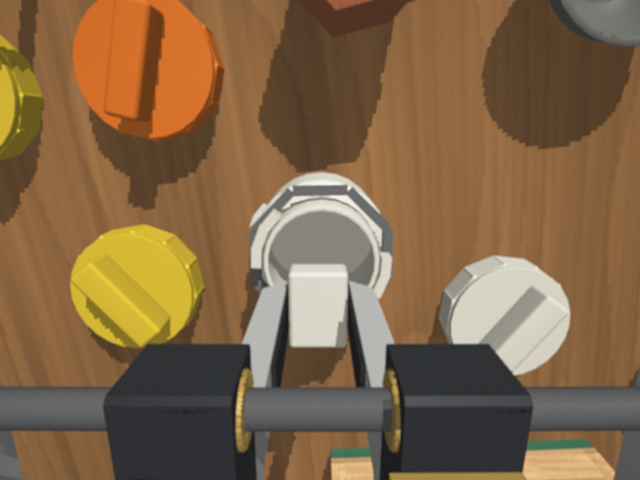

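The tablet is held at (318,303), the open tub mouth is around (322,252), and the cap lies at (505,315).

```bash
python3 - <<'E'
from h import *
p=snap('wrist')
a,b,c=[plane(p,q,.089)[:2]*1000 for q in [(265,252),(382,252),(322,199)]]
print(a,b,(a+b)/2,c)
E
python3 -m jog '[[1,0,-25,0,0,0],[0,0,-25,0,0,0],[0,0,-10,0,0,0],[0,0,0,0,0,0],[0,0,0,0,0,0]]'; python3 -c "from h import *; st()"
```

```text
[452.38388411 285.24698849] [521.06806548 277.43556003] [486.7259748  281.34127426] [489.32733388 312.74171171]
t: 20.7
position: [0.4839, 0.2744, 0.1056]
ee_rot: [0.0, 0.747, 0.665, 0.0]
force: [-0.2, -0.2, -0.4]
width: 0.0254
finger_force: 30.0
t 20.7 pos [483.9 274.4 105.6] rv [ 99.32 -11.59] F [-0.2 -0.2 -0.4] w 25.4 29.999894499778748 j [ 0.39  0.34  1.73 -0.    1.07  0.51]
```

```bash
python3 -m jog '[[0,0,0,0,0,0],[0,0,0,0,0,0],[0,0,0,0,0,0]]' 33; python3 -m jog '[[0,0,30,0,0,0],[0,0,45,0,0,0],[12,-36,47,0,0,0],[12,-36,0,0,0,0],[12,-36,0,0,0,0],[12,-36,0,0,0,0],[12,-36,0,0,0,0],[12,-36,0,0,0,0],[12,-36,0,0,0,0],[12,-36,0,0,0,0],[0,-36,0,0,0,0],[0,-36,0,0,0,0]]' 33; python3 -m jog '[[0,-36,0,0,0,-8],[0,0,0,0,0,0],[0,0,0,0,0,0]]' 46; python3 - <<'E'
from h import *
st(); p=snap('wrist','w6.png')
E
```

```text
t: 21.0
position: [0.4837, 0.2751, 0.1058]
ee_rot: [0.0, 0.747, 0.665, 0.001]
force: [-0.1, 0.1, 0.2]
width: 0.0332
finger_force: 0.0
t: 22.2
position: [0.5774, -0.0804, 0.2192]
ee_rot: [0.0, 0.747, 0.665, 0.0]
force: [-0.0, 0.1, -0.4]
width: 0.0332
finger_force: 0.0
t: 22.5
position: [0.5771, -0.1153, 0.219]
ee_rot: [-0.0, 0.791, 0.611, 0.0]
force: [-0.4, 0.0, 0.9]
width: 0.0457
finger_force: 0.0
t 22.5 pos [ 577.1 -115.3  219. ] rv [ 96.75 -25.27] F [-0.4  0.   0.9] w 45.7 0.0 j [-0.32  0.3   1.49  0.    1.35 -0.06]
```

View pics/w6.png

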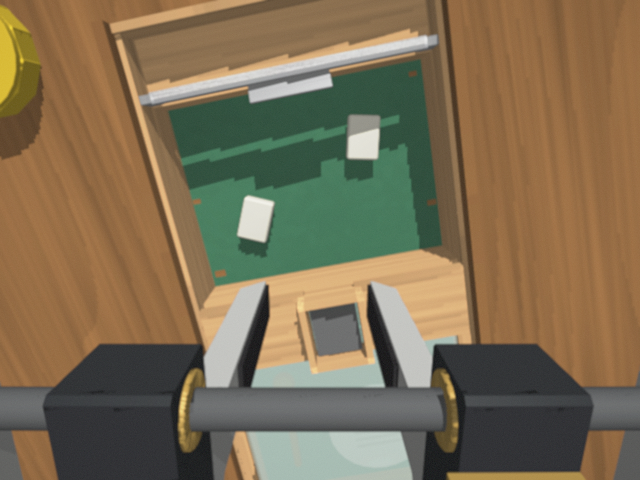

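Two tablets are left, at (363,137) and (256,219).

```bash
python3 - <<'E'
from tabs import *
run([[(348,114),(381,116),(379,160),(347,158)],[(248,196),(275,200),(265,242),(238,236)]],snap('wrist'))
E
```

```text
ctr [633.  -53.8] len 35.2 27.0 short-axis ang -17.9 dyaw -3.4 longdir 75.1 move [56.  60.2]
ctr [527.5 -97.3] len 37.7 23.7 short-axis ang -25.3 dyaw -10.8 longdir 60.0 move [-49.6  16.7]
```

```bash
python3 -m jog '[[28,30,0,0,0,-2],[28,30,0,0,0,0],[0,0,-45,0,0,0],[0,0,-45,0,0,0],[0,0,-45,0,0,0],[0,0,-30,0,0,0],[0,0,-12,0,0,0],[0,0,-6,0,0,0],[0,0,0,0,0,0],[0,0,0,0,0,0]]' 46; python3 -m jog '[[0,0,0,0,0,0],[0,0,0,0,0,0],[0,0,0,0,0,0],[0,0,0,0,0,0],[0,0,0,0,0,0]]' 0;  python3 -m jog '[[0,0,40,0,0,0],[0,0,45,0,0,0],[0,0,45,0,0,0],[0,0,0,0,0,0],[0,0,0,0,0,0]]'; python3 -c "from h import *; st()"
```

```text
t: 23.6
position: [0.6346, -0.0549, 0.0377]
ee_rot: [0.001, 0.802, 0.598, 0.001]
force: [0.1, 0.3, 0.3]
width: 0.0459
finger_force: 0.0
t: 24.1
position: [0.6335, -0.0551, 0.0368]
ee_rot: [0.0, 0.802, 0.598, 0.0]
force: [-0.5, -0.5, 5.3]
width: 0.0255
finger_force: 30.0
t: 24.6
position: [0.6334, -0.055, 0.1667]
ee_rot: [0.001, 0.802, 0.598, 0.001]
force: [-0.6, -0.3, -1.6]
width: 0.0256
finger_force: 30.0
t 24.6 pos [633.4 -55.  166.7] rv [ 95.83 -28.56] F [-0.6 -0.3 -1.6] w 25.6 29.999755918979645 j [-0.2   0.4   1.47 -0.    1.27  0.09]
```

```bash
python3 -m jog '[[-17,37,0,0,0,0],[-17,37,0,0,0,0],[-17,37,0,0,0,0],[-17,37,0,0,0,0],[-17,37,0,0,0,0],[-17,37,0,0,0,0],[-16,36,0,0,0,0],[-16,36,0,0,0,0],[-16,36,0,0,0,0],[0,0,0,0,0,0],[0,0,0,0,0,0],[0,0,-15,0,0,0]]'; python3 -c "from h import *; st()"
```

```text
t: 25.8
position: [0.4842, 0.2746, 0.151]
ee_rot: [0.001, 0.802, 0.598, 0.001]
force: [0.3, 0.7, 0.5]
width: 0.0257
finger_force: 30.0
t 25.8 pos [484.2 274.6 151. ] rv [ 95.82 -28.57] F [0.3 0.7 0.5] w 25.7 29.99971568584442 j [ 0.39  0.3   1.67 -0.    1.17  0.68]
```

```bash
python3 -m jog '[[0,0,-25,0,0,0],[0,0,-18,0,0,0],[0,0,0,0,0,0],[0,0,0,0,0,0]]'; python3 -m jog '[[0,0,0,0,0,0],[0,0,0,0,0,0],[0,0,0,0,0,0],[0,0,30,0,0,0],[0,0,40,0,0,0],[5,-40,0,0,0,0],[5,-40,0,0,0,0],[5,-40,0,0,0,0],[5,-40,0,0,0,0],[5,-40,0,0,0,0],[5,-40,0,0,0,-6],[5,-40,0,0,0,-6]]' 33; python3 -m jog '[[5,-40,0,0,0,0],[4,-38,0,0,0,0],[0,0,0,0,0,0],[0,0,0,0,0,0]]' 46; python3 -c "
from h import *
st()
p=snap('wrist','w7.png');find(p,'tab0_c');print(px(p,[.5273,-.098,.027]))"
```

```text
t: 26.2
position: [0.4833, 0.2738, 0.1073]
ee_rot: [-0.0, 0.802, 0.597, -0.001]
force: [0.3, 0.4, 0.1]
width: 0.0257
finger_force: 30.0
t: 27.4
position: [0.5183, -0.0064, 0.1786]
ee_rot: [0.0, 0.861, 0.509, 0.001]
force: [0.7, -0.1, 0.1]
width: 0.0332
finger_force: 0.0
t: 27.8
position: [0.5271, -0.0834, 0.1782]
ee_rot: [-0.0, 0.86, 0.51, 0.0]
force: [0.3, 0.9, 0.7]
width: 0.0457
finger_force: 0.0
t 27.8 pos [527.1 -83.4 178.2] rv [ 87.69 -48.04] F [0.3 0.9 0.7] w 45.7 0.0 j [-0.29  0.25  1.67  0.    1.22  0.21]
tab0_c [527 -96  32] [324, 251] 0.71
[325, 251]
```

View pics/w7.png

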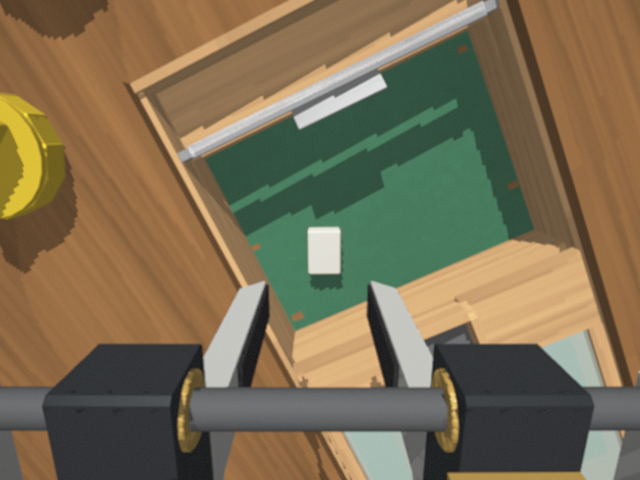

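The last tablet is square to the fingers at (324,251).

```bash
python3 -m jog '[[0,-14,0,0,0,0],[0,0,-45,0,0,0],[0,0,-45,0,0,0],[0,0,-30,0,0,0],[0,0,-15,0,0,0],[0,0,-7,0,0,0],[0,0,0,0,0,0],[0,0,0,0,0,0]]' 46; python3 -m jog '[[0,0,0,0,0,0],[0,0,0,0,0,0],[0,0,0,0,0,0],[0,0,0,0,0,0],[0,0,0,0,0,0]]' 0;  python3 -m jog '[[0,0,40,0,0,0],[0,0,45,0,0,0],[0,0,40,0,0,0],[0,0,0,0,0,0],[0,0,0,0,0,0]]'; python3 -c "from h import *; st()"
```

```text
t: 28.7
position: [0.5279, -0.097, 0.0366]
ee_rot: [0.001, 0.86, 0.511, 0.001]
force: [0.2, -0.3, 0.1]
width: 0.0462
finger_force: 0.0
t: 29.2
position: [0.5275, -0.097, 0.0364]
ee_rot: [0.0, 0.86, 0.511, 0.0]
force: [-0.3, 0.8, 3.3]
width: 0.0258
finger_force: 30.0
t: 29.7
position: [0.5273, -0.097, 0.1614]
ee_rot: [0.001, 0.86, 0.511, 0.001]
force: [0.4, 0.5, -1.9]
width: 0.0256
finger_force: 30.0
t 29.7 pos [527.3 -97.  161.4] rv [ 87.79 -47.86] F [ 0.4  0.5 -1.9] w 25.6 29.99994546175003 j [-0.31  0.26  1.69 -0.    1.18  0.19]
```

Move by (-44,+372).

```bash
python3 -m jog '[[-5,41,0,0,0,0],[-5,41,0,0,0,0],[-5,41,0,0,0,0],[-5,41,0,0,0,0],[-5,41,0,0,0,0],[-5,41,0,0,0,0],[-5,42,0,0,0,0],[-5,42,0,0,0,0],[-4,42,0,0,0,0],[0,0,0,0,0,0],[0,0,0,0,0,0],[0,0,-10,0,0,0]]'; python3 -c "from h import *; st()"
```

```text
t: 30.9
position: [0.4834, 0.2742, 0.1503]
ee_rot: [0.0, 0.86, 0.51, -0.0]
force: [0.4, -0.5, -0.4]
width: 0.0258
finger_force: 30.0
t 30.9 pos [483.4 274.2 150.3] rv [ 87.77 -47.9 ] F [ 0.4 -0.5 -0.4] w 25.8 29.999755918979645 j [ 0.39  0.3   1.67 -0.    1.17  0.89]
```

```bash
python3 -m jog '[[0,0,-25,0,0,0],[0,0,-18,0,0,0],[0,0,0,0,0,0],[0,0,0,0,0,0]]'; python3 -m jog '[[0,0,0,0,0,0],[0,0,0,0,0,0],[0,0,0,0,0,0],[0,0,30,0,0,0],[0,0,40,0,0,0],[10,-30,20,0,0,-7],[20,-30,0,0,0,-7],[40,-30,0,0,0,0],[40,-30,0,0,0,0],[30,0,0,0,0,0],[0,0,0,0,0,0],[0,0,0,0,0,0]]' 33; python3 - <<'E'
from h import *
st(); p=snap('wrist'); t=snap('top'); find(p,'cap_c');find(t,'tab0_c')
a=p['color']; b=cv2.resize(t['color'][220:310,215:305],(480,480),interpolation=cv2.INTER_CUBIC)
im=np.hstack([a,b]); cv2.imwrite('pics/m8.png',cv2.resize(im,(800,int(480*800/1120)),interpolation=cv2.INTER_AREA)); cv2.imwrite('pics/w8.png',a)
E
```

```text
t: 31.3
position: [0.483, 0.2737, 0.1073]
ee_rot: [0.0, 0.86, 0.51, -0.001]
force: [0.1, 0.7, 0.1]
width: 0.0259
finger_force: 30.0
t: 32.5
position: [0.623, 0.155, 0.1976]
ee_rot: [-0.0, 0.916, 0.402, -0.0]
force: [-1.0, 0.4, -0.1]
width: 0.0332
finger_force: 0.0
t 32.5 pos [623.  155.  197.6] rv [ 73.57 -67.72] F [-1.   0.4 -0.1] w 33.2 0.0 j [0.14 0.39 1.4  0.   1.35 0.88]
cap_c [363 250  32] [28, 347] 0.95
cap_c [629 189  30] [293, 194] 0.81
tab0_c [481 275  53] [256, 272] 0.66
tab0_c [481 277  68] [254, 271] 0.3
```

View pics/m8.png

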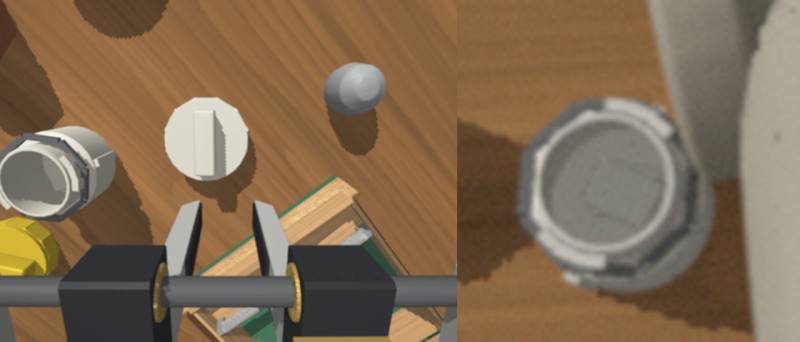

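The cap lies as I left it, with its bar in line with the fingers. The tub mouth (top crop, about (600,185)) shows a tablet inside in shadow.

```bash
python3 -m jog '[[0,17,0,0,0,0],[0,18,0,0,0,0],[0,0,-45,0,0,0],[0,0,-45,0,0,0],[0,0,-30,0,0,0],[0,0,-15,0,0,0],[0,0,-8,0,0,0],[0,0,0,0,0,0],[0,0,0,0,0,0]]' 60; python3 -m jog '[[0,0,-2,0,0,0],[0,0,0,0,0,0],[0,0,0,0,0,0],[0,0,0,0,0,0],[0,0,0,0,0,0]]' 0; python3 -c "from h import *; st()"
```

```text
t: 33.6
position: [0.6238, 0.1911, 0.0559]
ee_rot: [0.0, 0.916, 0.402, 0.001]
force: [0.3, 0.2, 0.2]
width: 0.06
finger_force: 0.0
t: 34.1
position: [0.6232, 0.19, 0.0532]
ee_rot: [0.0, 0.916, 0.402, 0.0]
force: [-0.0, 0.1, 0.1]
width: 0.0234
finger_force: 0.0
t 34.1 pos [623.2 190.   53.2] rv [ 73.59 -67.69] F [-0.   0.1  0.1] w 23.4 0.0 j [ 0.19  0.52  1.57 -0.    1.05  0.93]
```

```bash
python3 -m jog '[[0,0,0,0,0,0],[0,0,30,0,0,0],[0,0,49,0,0,0],[0,0,49,0,0,0],[-35,21,0,0,0,0],[-35,21,0,0,0,0],[-35,21,0,0,0,0],[-35,22,0,0,0,0],[0,0,0,0,0,0],[0,0,0,0,0,0],[0,0,0,0,0,0]]'; python3 -c "from h import *; st()"
```

```text
t: 35.2
position: [0.4841, 0.2748, 0.1809]
ee_rot: [0.0, 0.916, 0.402, 0.0]
force: [0.3, -0.3, -1.8]
width: 0.0216
finger_force: 30.0
t 35.2 pos [484.1 274.8 180.9] rv [ 73.59 -67.7 ] F [ 0.3 -0.3 -1.8] w 21.6 29.999350905418396 j [ 0.39  0.28  1.62 -0.    1.24  1.14]
```

```bash
python3 -m jog '[[-1,0,-25,0,0,0],[0,0,-12,0,0,0],[0,0,-8,0,0,0],[0,0,-4,0,0,0],[0,0,0,0,0,0],[0,0,0,0,0,0]]'; python3 -m jog '[[0,0,-3,0,0,0],[0,0,-3,0,0,0],[0,0,0,0,0,0]]'; python3 -m jog '[[0,0,-3,0,0,0],[0,0,0,0,0,0]]'
```

```text
t: 35.8
position: [0.4827, 0.2752, 0.1323]
ee_rot: [0.0, 0.916, 0.402, 0.0]
force: [1.0, 0.1, -1.5]
width: 0.0219
finger_force: 30.0
t: 36.1
position: [0.483, 0.2755, 0.1277]
ee_rot: [0.0, 0.916, 0.402, 0.001]
force: [-1.2, -1.3, 9.6]
width: 0.0219
finger_force: 30.0
t: 36.3
position: [0.483, 0.2755, 0.1251]
ee_rot: [0.0, 0.916, 0.402, 0.002]
force: [-1.7, -1.0, 11.1]
width: 0.022
finger_force: 30.0
```

```bash
python3 -m jog '[[0,0,-3,0,0,0],[0,0,-2.5,0,0,0],[0,0,0,0,0,0]]'; python3 -m jog '[[0,0,-1.5,0,0,0],[0,0,0,0,0,0]]'
```

```text
t: 36.6
position: [0.483, 0.2755, 0.1203]
ee_rot: [0.0, 0.916, 0.402, 0.002]
force: [-2.3, -1.6, 14.1]
width: 0.0215
finger_force: 30.0
t: 36.8
position: [0.483, 0.2755, 0.12]
ee_rot: [0.0, 0.916, 0.402, 0.002]
force: [-4.1, -3.1, 19.6]
width: 0.0222
finger_force: 30.0
```

At the stop. Now I turn it clockwise.

```bash
python3 -m jog '[[0,0,0,0,0,-5],[0,0,0,0,0,-8],[0,0,0,0,0,-8],[0,0,0,0,0,-8],[0,0,0,0,0,-8],[0,0,0,0,0,-8],[0,0,0,0,0,-8],[0,0,0,0,0,-8],[0,0,0,0,0,-7],[0,0,0,0,0,-4],[0,0,0,0,0,0]]'; python3 -c "
from h import *
st();print(np.round(sense()['torque'],2))"; python3 -m jog '[[0,0,0,0,0,-2],[0,0,0,0,0,-2],[0,0,0,0,0,0]]'; python3 -c "
from h import *
st();print(np.round(sense()['torque'],2))"
```

```text
t: 37.9
position: [0.4844, 0.2758, 0.12]
ee_rot: [-0.002, 0.977, -0.213, 0.003]
force: [-1.9, -0.7, 16.8]
width: 0.0219
finger_force: 30.0
t 37.9 pos [484.4 275.8 120. ] rv [-41.62 -90.92] F [-1.9 -0.7 16.8] w 21.9 30.027843117713928 j [ 0.39  0.33  1.71 -0.    1.09  2.39]
[-0.39  0.61  0.09]
t: 38.2
position: [0.4847, 0.2758, 0.12]
ee_rot: [-0.002, 0.969, -0.247, 0.003]
force: [-1.2, 0.1, 16.4]
width: 0.0222
finger_force: 30.1
t 38.2 pos [484.7 275.8 120. ] rv [-47.79 -87.83] F [-1.2  0.1 16.4] w 22.2 30.05697190761566 j [ 0.39  0.33  1.71 -0.    1.09  2.46]
[-0.38  0.41  0.23]
```

```bash
python3 -m jog '[[0,0,0,0,0,-2],[0,0,0,0,0,-1],[0,0,0,0,0,0]]'; python3 -c "
from h import *
st();print(np.round(sense()['torque'],2))"; python3 -m jog '[[0,0,3,0,0,0],[0,0,4,0,0,0],[0,0,4,0,0,0],[0,0,0,0,0,0]]';python3 -m jog '[[0,0,0,0,0,0],[0,0,0,0,0,0],[0,0,0,0,0,0],[0,0,15,0,0,0],[0,0,40,0,0,0],[0,-15,40,0,0,0],[0,-15,30,0,0,0],[0,-15,0,0,0,0],[0,0,0,0,0,0],[0,0,0,0,0,0]]' 60
python3 - <<'E'
from h import *
st(); p=snap('wrist','w9.png'); find(p,'cap_c'); find(p,'collar')
E
```

```text
t: 38.5
position: [0.4844, 0.2756, 0.1199]
ee_rot: [-0.002, 0.962, -0.271, 0.003]
force: [-1.1, -1.1, 17.3]
width: 0.0218
finger_force: 30.2
t 38.5 pos [484.4 275.6 119.9] rv [-52.23 -85.27] F [-1.1 -1.1 17.3] w 21.8 30.194018483161926 j [ 0.39  0.33  1.71 -0.    1.09  2.51]
[-0.34  0.49  0.51]
t: 38.9
position: [0.4839, 0.2754, 0.1289]
ee_rot: [-0.001, 0.962, -0.272, 0.002]
force: [1.1, -1.1, 8.4]
width: 0.0221
finger_force: 30.0
t: 39.9
position: [0.4811, 0.2298, 0.2501]
ee_rot: [0.001, 0.962, -0.273, -0.002]
force: [0.4, 0.3, 0.2]
width: 0.0601
finger_force: 0.0
t 39.9 pos [481.1 229.8 250.1] rv [-52.47 -85.12] F [0.4 0.3 0.2] w 60.1 0.0 j [0.31 0.2  1.55 0.   1.39 2.44]
cap_c [384 367  30] [253, 364] 0.93
cap_c [345  94  28] [509, 262] 0.82
cap_c [348 262  29] [359, 342] 0.75
cap_c [494 264 103] [271, 245] 0.65
cap_c [263 384  31] [302, 454] 0.62
```

View pics/w9.png

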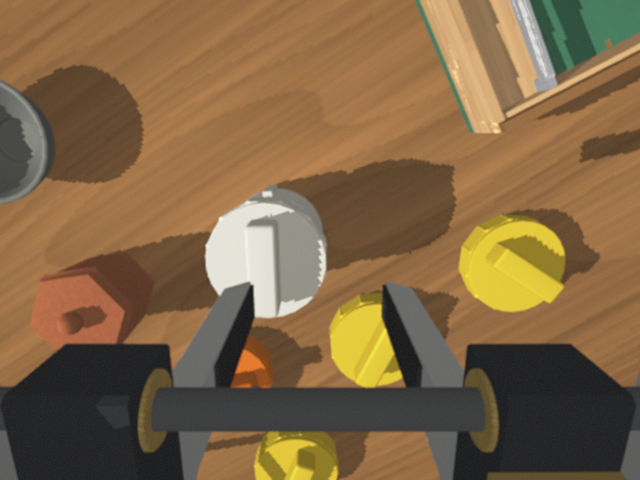

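```bash
python3 - <<'E'
from h import *
p=snap('wrist')
for z in (.121,.130):
  c=np.array([plane(p,q,z)[:2]*1000 for q in [(246,222),(275,219),(279,314),(253,315)]])
  v=c[0]+c[1]-c[2]-c[3];print(z,c.round(0).tolist(),c.mean(0),np.degrees(np.arctan2(-v[1],-v[0])),np.linalg.norm(v)/2)
t=snap('top'); s=snap('side')
a=cv2.resize(t['color'][225:315,210:300],(400,400),interpolation=cv2.INTER_CUBIC);b=cv2.resize(s['color'][265:365,258:358],(400,400),interpolation=cv2.INTER_CUBIC)
cv2.imwrite('pics/m9.png',np.hstack([a,b]))
E
```

```text
0.121 [[521.0, 265.0], [512.0, 247.0], [449.0, 284.0], [459.0, 302.0]] [485.16812145 274.46913216] 149.65785513569733 72.93962418474278
0.13 [[522.0, 263.0], [513.0, 245.0], [452.0, 281.0], [461.0, 298.0]] [487.10710524 271.81567605] 149.65785513569736 70.64580484907921
```

View pics/m9.png

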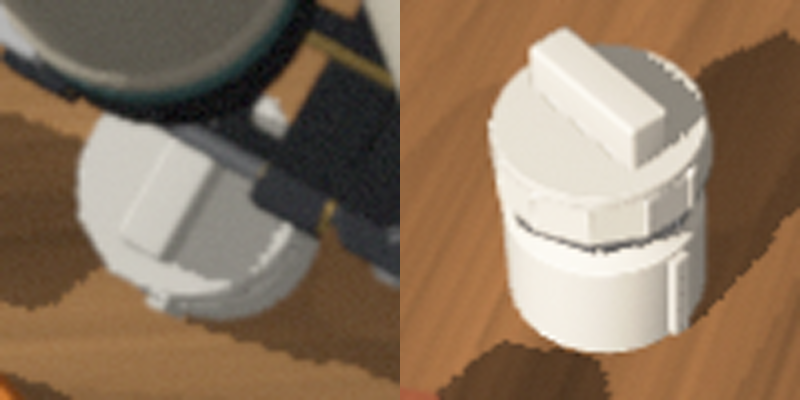

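The cap is on with its bar over the rib line. I compare this with the initial side picture to check height and angle.

```bash
python3 - <<'E'
from h import *
s=snap('side')['color']; o=cv2.imread('pics/side0.png')
A=o[268:355,270:345].astype(np.float32)
for dy in range(-3,5): print(dy,[round(float(np.abs(s[268+dy:355+dy,270+dx:345+dx]-A).mean()),2) for dx in range(-2,3)])
A=cv2.resize(o[265:365,258:358],(400,400),interpolation=cv2.INTER_CUBIC);B=cv2.resize(s[265:365,258:358],(400,400),interpolation=cv2.INTER_CUBIC)
cv2.imwrite('pics/cmp.png',np.hstack([A,B]))
E
```

```text
-3 [19.91, 17.79, 16.98, 17.91, 19.52]
-2 [17.96, 15.37, 14.37, 15.7, 17.95]
-1 [16.14, 12.68, 11.23, 13.42, 16.5]
0 [15.49, 11.61, 9.69, 12.5, 16.06]
1 [16.6, 13.93, 12.71, 14.44, 17.1]
2 [18.76, 16.74, 15.74, 17.09, 19.2]
3 [21.01, 19.24, 18.32, 19.52, 21.45]
4 [23.2, 21.6, 20.78, 21.82, 23.68]
```

View pics/cmp.png

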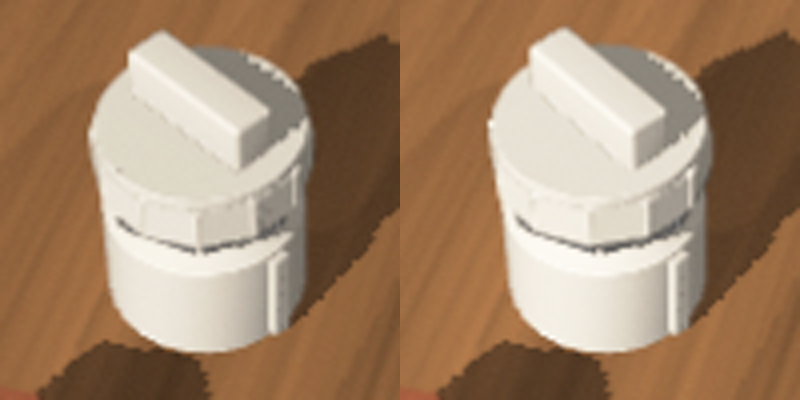

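```bash
python3 -m jog '[[1,23,0,0,0,0],[1,22,0,0,0,1.5],[0,0,-45,0,0,0],[0,0,-45,0,0,0],[0,0,-22,0,0,0],[0,0,-7,0,0,0],[0,0,0,0,0,0],[0,0,0,0,0,0]]' 60; python3 -m jog '[[0,0,0,0,0,0],[0,0,0,0,0,0],[0,0,0,0,0,0],[0,0,0,0,0,0],[0,0,0,0,0,0]]' 0; python3 -m jog '[[0,0,1,0,0,0],[0,0,1,0,0,0],[0,0,0,0,0,0]]'
```

```text
t: 41.05
position: [0.4852, 0.2756, 0.1342]
ee_rot: [-0.001, 0.966, -0.26, 0.001]
force: [-0.3, 0.3, 0.3]
width: 0.0598
finger_force: 0.0
t: 41.55
position: [0.4842, 0.2751, 0.1331]
ee_rot: [-0.0, 0.966, -0.26, 0.0]
force: [0.9, 0.1, 0.0]
width: 0.0231
finger_force: 0.0
t: 41.85
position: [0.4841, 0.2751, 0.1333]
ee_rot: [0.0, 0.966, -0.26, -0.0]
force: [4.7, 2.1, -14.5]
width: 0.0221
finger_force: 29.9
```

Pulling up met 14.5 N with no movement, so the cap is locked. I release it and go to the door recess.

```bash
python3 -m jog '[[0,0,-2,0,0,0],[0,0,0,0,0,0],[0,0,0,0,0,0],[0,0,0,0,0,0],[0,0,15,0,0,0],[0,0,40,0,0,0],[0,0,20,0,0,0],[0,0,0,0,0,0]]' 60; python3 -m jog '[[8,-40,0,0,0,7],[8,-40,0,0,0,7],[8,-40,0,0,0,7],[8,-40,0,0,0,6],[8,-40,0,0,0,0],[8,-40,0,0,0,0],[8,-40,0,0,0,0],[8,-40,0,0,0,0],[8,-40,0,0,0,0],[8,-40,0,0,0,0],[8,-36,0,0,0,0],[0,-30,0,0,0,0]]' 0;  python3 -m jog '[[0,0,0,0,0,0],[0,0,0,0,0,0]]'; python3 -c "
from h import *
st();p=snap('wrist','w10.png');find(p,'hook_pad');find(snap('top'),'hook_pad');print(px(p,[.5758,-.1916,.093]))"
```

```text
t: 42.65
position: [0.4861, 0.2759, 0.2116]
ee_rot: [-0.002, 0.966, -0.26, 0.003]
force: [0.1, 0.5, -0.5]
width: 0.0599
finger_force: 0.0
t: 43.85
position: [0.5721, -0.1929, 0.2062]
ee_rot: [-0.0, 1.0, -0.028, -0.001]
force: [0.7, 0.7, -0.8]
width: 0.0003
finger_force: 0.0
t: 44.05
position: [0.5713, -0.1908, 0.2065]
ee_rot: [-0.001, 1.0, -0.028, -0.001]
force: [-0.3, 1.4, -0.5]
width: 0.0006
finger_force: 0.0
t 44.05 pos [ 571.3 -190.8  206.5] rv [ -5.56 -99.84] F [-0.3  1.4 -0.5] w 0.6 0.0 j [-0.44  0.33  1.48  0.    1.34  1.19]
hook_pad [ 574 -192   82] [319, 240] 0.94
hook_pad [ 570 -189   79] [491, 212] 0.54
[318, 242]
```

```bash
python3 -m jog '[[4,-1,-40,0,0,0],[0,0,-35,0,0,0],[0,0,-15,0,0,0],[0,0,-8,0,0,0],[0,0,0,0,0,0],[0,0,0,0,0,0]]'; python3 -c "from h import *; st()"
```

```text
t: 44.85
position: [0.5769, -0.1917, 0.111]
ee_rot: [0.0, 1.0, -0.027, 0.001]
force: [-0.3, -0.9, 0.3]
width: 0.0004
finger_force: 0.0
t 44.85 pos [ 576.9 -191.7  111. ] rv [ -5.33 -99.85] F [-0.3 -0.9  0.3] w 0.4 0.0 j [-0.44  0.41  1.61 -0.    1.12  1.19]
```

```bash
python3 -m jog '[[-1,0,-4,0,0,0],[0,6,0,0,0,0],[0,8,0,0,0,0],[1,16,0,0,0,0],[1,16,0,0,0,0],[1,16,0,0,0,0],[1,16,0,0,0,0],[1,16,0,0,0,0],[1,16,0,0,0,0],[1,16,0,0,0,0],[1,16,0,0,0,0],[0,0,0,0,0,0]]'; python3 -c "
from h import *
st();find(snap('wrist'),'hook_pad')"
```

```text
t: 46.05
position: [0.5825, -0.047, 0.1056]
ee_rot: [-0.001, 1.0, -0.026, -0.001]
force: [-0.1, -0.7, -0.4]
width: 0.0008
finger_force: 0.0
t 46.05 pos [582.5 -47.  105.6] rv [ -5.21 -99.86] F [-0.1 -0.7 -0.4] w 0.8 0.0 j [-0.2   0.38  1.67  0.    1.1   1.42]
hook_pad [588 -68  83] [360, 288] 0.91
```

```bash
python3 -m jog '[[1,15,0,0,0,0],[1,15,0,0,0,0],[1,10,0,0,0,0],[0,7,0,0,0,0],[0,5,0,0,0,0],[0,5,0,0,0,0],[0,5,0,0,0,0],[0,0,0,0,0,0]]'; python3 -m jog '[[0,4,0,0,0,0],[0,4,0,0,0,0],[0,0,0,0,0,0]]';  python3 -m jog '[[0,3,0,0,0,0],[0,3,0,0,0,0],[0,0,0,0,0,0]]'
```

```text
t: 46.95
position: [0.5868, 0.0105, 0.1059]
ee_rot: [0.002, 1.0, -0.026, 0.001]
force: [0.9, -5.8, -2.5]
width: 0.0003
finger_force: 2.8
t: 47.25
position: [0.5871, 0.0187, 0.1059]
ee_rot: [0.001, 1.0, -0.027, 0.001]
force: [2.3, -4.7, -2.5]
width: 0.0006
finger_force: 2.2
t: 47.55
position: [0.5867, 0.0257, 0.1061]
ee_rot: [0.001, 1.0, -0.027, 0.001]
force: [1.4, -4.2, -0.9]
width: 0.0005
finger_force: 2.0
```

```bash
python3 -m jog '[[0,3,0,0,0,0],[0,3,0,0,0,0],[0,0,0,0,0,0]]';  python3 -m jog '[[0,2,0,0,0,0],[0,1,0,0,0,0],[0,0,0,0,0,0]]'
```

```text
t: 47.85
position: [0.5868, 0.0263, 0.1062]
ee_rot: [0.006, 1.0, -0.025, 0.001]
force: [1.2, -17.4, 0.0]
width: 0.0005
finger_force: 8.4
t: 48.15
position: [0.5868, 0.0266, 0.1062]
ee_rot: [0.008, 1.0, -0.025, 0.001]
force: [1.6, -22.3, -1.2]
width: 0.0006
finger_force: 11.4
```

The door is at its stop. I test the latch with a gentle pull back, without pressing the pad.

```bash
python3 -m jog '[[0,-9,0,0,0,0],[0,-10,0,0,0,0],[0,-8,0,0,0,0],[0,-3,0,0,0,0],[0,0,0,0,0,0]]'; python3 -m jog '[[0,-2,0,0,0,0],[0,0,0,0,0,0]]'
```

```text
t: 48.65
position: [0.586, 0.0052, 0.1059]
ee_rot: [-0.0, 1.0, -0.027, -0.0]
force: [0.5, 0.5, 0.9]
width: 0.0002
finger_force: 0.0
t: 48.85
position: [0.5861, 0.0034, 0.1059]
ee_rot: [-0.0, 1.0, -0.027, -0.0]
force: [0.2, 0.2, 0.1]
width: 0.0003
finger_force: 0.0
```

```bash
python3 -m jog '[[0,-2,0,0,0,0],[0,0,0,0,0,0]]'; python3 -m jog '[[0,-2,0,0,0,0],[0,0,0,0,0,0]]'; python3 -m jog '[[0,-1,0,0,0,0],[0,0,0,0,0,0]]'
```

```text
t: 49.05
position: [0.5861, 0.0015, 0.1059]
ee_rot: [-0.0, 1.0, -0.027, -0.0]
force: [-0.2, 0.9, 0.7]
width: 0.0004
finger_force: 0.4
t: 49.25
position: [0.586, 0.0007, 0.1059]
ee_rot: [-0.002, 1.0, -0.027, -0.0]
force: [0.3, 5.5, 0.1]
width: 0.0003
finger_force: 2.5
t: 49.45
position: [0.586, 0.0006, 0.1059]
ee_rot: [-0.002, 1.0, -0.028, -0.0]
force: [-0.3, 7.4, 2.0]
width: 0.0003
finger_force: 3.6
```

```bash
python3 -m jog '[[0,12,0,0,0,0],[0,10,0,0,0,0],[0,5,0,0,0,0],[0,2,0,0,0,0],[0,0,0,0,0,0]]'; python3 -m jog '[[0,-6,0,0,0,0],[0,-6,0,0,0,0],[0,0,30,0,0,0],[0,0,50,0,0,0],[0,0,50,0,0,0],[0,0,20,0,0,0],[0,-50,0,0,0,0],[0,-50,0,0,0,0],[0,0,0,0,0,0]]'; python3 - <<'E'
from h import *
st(); t=snap('top','t9.png'); s=snap('side')
for n in ['hook_pad','bowl','pot','cellar','tab0_c']: find(t,n,2)
o=cv2.imread('pics/side0.png'); d=np.abs(s['color'].astype(int)-o).max(2)
for n,(u,v,r) in dict(bowl=(165,355,35),pot=(250,390,35),cellar=(204,242,18),tub=(308,315,38)).items(): print(n,d[v-r:v+r,u-r:u+r].mean().round(1))
E
```

```text
t: 49.95
position: [0.5862, 0.0257, 0.1059]
ee_rot: [0.002, 1.0, -0.026, 0.0]
force: [0.2, -4.3, 0.4]
width: 0.0006
finger_force: 2.2
t: 50.85
position: [0.5862, -0.0906, 0.256]
ee_rot: [0.002, 1.0, -0.03, 0.0]
force: [0.1, -0.1, 0.0]
width: 0.0005
finger_force: 0.0
t 50.85 pos [586.2 -90.6 256. ] rv [ -6.   -99.81] F [ 0.1 -0.1  0. ] w 0.5 0.0 j [-0.27  0.29  1.42 -0.    1.44  1.36]
hook_pad [587  18  82] [386, 208] 0.88
hook_pad [770 124  47] [326, 133] 0.21
bowl [699 448  24] [176, 176] 0.85
pot [518 443  79] [167, 255] 0.93
cellar [770 124  46] [326, 134] 0.8
cellar [484 270 108] [255, 265] 0.56
bowl 3.9
pot 4.5
cellar 4.6
tub 7.0
```

All is in place: the bystanders haven't moved, the door is shut and latched, and the cap is locked. I hand it in.

```bash
python3 -c "from bench import *; print(close_job())"
```

```text
the job is handed in; nothing more can be done
None
```

The job is handed in, with no verdict shown: all three tablets found went into the tub (tub interior seen only in shadow), the cap held a 14.5 N pull, the door is shut and its hook held 7.4 N, and the bystanders did not move. I viewed 16 pictures, over the 14 allowed.

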